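# Seat the cuff press and ease it off a quarter turn

## Task

Two small screw presses stand on the jewellery counter; one has a silver cuff bracelet with two round stones on its wooden former, the other is bare. Turn the thumbscrew of the press with the cuff clockwise until it seats on the cuff and turns no further, then back it off a quarter turn so that the cuff is just free, and finish there still gripping the thumbscrew. Leave the bare press and its screw, the ring cone, the ring box and the tray where they are.

Things in the scene. Friction and masses are not known exactly. Their poses are not given: they have to be found in the camera images.
- cuff_press: press holding the cuff, fixed: wooden base 120 x 110 x 16 mm; round wooden former (48 mm across, 130 long, along the press's y) wearing a silver cuff 84 mm wide with two round stones (20 mm); two steel posts at x = -44 and +44 mm; steel crossbar 112 x 18 x 14 mm along x, its top 118 mm above the counter, thumbscrew upright over its middle. Origin: centre of the base's underside.
- thumbscrew_grip (a point): point on the upright axis of the cuff press's brass thumbscrew: a collar (22 mm across, 10 high) under one flat upright wing 46 mm long, 11 thick, 28 high. The point is the wing's middle, 145 mm above the counter; wing from 130 to 158 mm, 12 mm clear of the crossbar. x runs along the wing (turning with it), y through its thickness, z up. It does not rise or sink noticeably as it turns.
- thumbscrew (a joint): angle of the cuff press's thumbscrew in rad off its seat: 0 = seated on the cuff (firm stop, about 6 N m per rad; wing along the crossbar), growing anticlockwise seen from above as it is backed off, to 4.6 (stop). 1.57 = a quarter turn off. Starts between 1.9 and 2.9. Steady drag of about 0.06 N m; stays where it is left.
- bare_press: the other press, fixed, of the same build and size but with no cuff on its former; origin as for the cuff press. To be left alone. Which press stands left and which right varies.
- idle_tip (a point): one end of the wing of the bare press's thumbscrew, 23 mm from its axis and 145 mm above the counter.
- ring_cone: small loose dark wooden cone for rings, foot 44 mm across, 62 mm high, standing between the presses on the robot's side; origin under its centre.
- ring_box: small loose closed black ring box 50 x 50 x 36 mm, between the presses on the far side; origin under its centre.
- tray: loose black display tray with compartments of earrings, 100 x 340 x 30 mm, beyond the presses; origin under its centre.
There are look-alikes about, which are no part of the job. Leave any green or red look-alike of the cuff_press alone.

How it is judged:
By the outcome, as a careful person would: the job done as asked, in the order asked, and still so for the second after the job is handed in, while the arm keeps its last pose, push and grip.
It also fails if it takes over 58 s, if anything falls off the work surface, if the arm or the gripper's body presses on something with over 40 N, if the wrist force passes 120 N, or if a joint passes its speed limit or range.

## Robot

A 6-joint arm with a two-finger parallel gripper is mounted at the origin on the work surface. World frame = base frame: x ahead of the robot, y to its left, z up, the work surface at z = 0. Lengths are in m, angles in rad, forces in N, time in s.
With the tool pointing down it reaches from about 0.2 to 0.875 m from the base axis. Payload 3.4 kg.
Tool frame: the origin (TCP) lies between the finger pads; the fingertips stand 19 mm ahead of it and the grasp point (between the pads) is the TCP; x points along the fingers, y is the direction in which the jaws open and shut, and the axes are right-handed (so a half turn about x gives the same grasp; the last joint's range is limited). The gripper opens to 94 mm and grips with 3 to 60 N. Pads are 16 mm wide; open, the fingers measure 119 mm over their backs; the gripper's body (75 mm by 177 mm) begins 78 mm behind the grasp point.
Start: joints at [1.108, 0.276, 1.505, -0, 1.361, -0.121], TCP at [0.193, 0.542, 0.186] pointing down, gripper open.
Joint ranges: [-2.89, 2.89], [-0.75, 2.08], [0.22, 2.7], [-1.18, 4.32], [0.11, 2.71], [-2.7, 2.7]. Speed limits (rad/s): [2.57, 2.57, 3.14, 3.14, 3.14, 3.14].

## Interface

Orientations are given as a unit quaternion [x, y, z, w].
In Python, from workcell import get_state, get_image, finish_job, boxes_of gives the robot as it stands. The module is installed in compiled form; this text tells all that it offers.
- The arm moves only by the tool apply_moves, never from a script. Its argument "steps" is a list of rows, each an object with "xyz": the shift along the tool's x, y, z in mm, a list of three; "twist": the turn about the tool's x in degrees. A call has 1 to 10 rows; each row shifts and turns the commanded pose from where the row before left it, along the tool's axes as they then stand; what a row does not reach is not made up. A row lasts 1/8 s, in which the tool goes at most 62.5 mm and 10.7 degrees, less where a joint would pass 70% of its speed; a pose out of reach is approached as far as the arm can. A call is refused whole if a number of a shift passes 62.5 or a number of a turn 10.7, either way. A call with a gripper value outside its range is refused whole. "jaw" is the closure, from -1 (fully open) to 1 (shut), set as the call begins (left out, the last holds). The fingers move at their own pace and stop on an object; "grip_force" is the grip in N (left out, the last holds). Time passes only in rows, so rows that do not move let the fingers close. It gives the time, the measured TCP pose, the force and the opening at its end, in the units of the state.
- get_state(): the state, without advancing time (a new reading comes with each control period).
- get_image(name): name is "scene" or "top" or "wrist"; returns a dict with "pixels" (400x640x3 uint8, red, green, blue), "vfov" (degrees; the focal length in pixels is half the picture's height over the tangent of half this angle, whatever the lens; pixels are square), "cx", "cy" (the principal point, pixels), "xyz" and "rotation" of the camera in the world. Camera axes: x right, y up, looking along -z (the intrinsics and any distortion apply to the point x, -y, -z); pixel columns grow to the right and rows downward; lengths in m; the calibration is good to about 2 mm. The wrist camera is an equidistant fisheye: a pixel r from the principal point sees the ray r / f radians off the axis. A picture is of the moment at which its call begins. There is no depth.
- finish_job(): hands the job in, once; it reports no verdict.
Trained networks look in a picture, given as the dict that the camera call returned (one of the last four; its "shot" number tells which), for a name from the list of things; names that differ only in an ending like _2 or _b are one class to them, and where a whole thing is asked for, a point or a joint stands for the part that bears it (a point fixed in the world has none). Each returns a list of dicts, best first, with "score" (0 to 1); they miss things now and then, are a little off and sometimes report something else, mostly with a low value. They report only what shows in the picture. A call takes as long as a camera call. They do not tell look-alikes from the thing itself.
- boxes_of(label, picture): "at" ([column, row] as shares, 0 to 1, of the picture: columns of its width, rows of its height, amid what is visible of it).
The state is a dict: "t": time; "joints": joint angles; "qd": joint speeds; "joint_efforts": joint torques, N m; "eef_pos": TCP position; "ee_rot": TCP orientation; "force": force on the tool from outside, world axes, zero at the start; "moment": the same for the moment, N m; "gripper_width": opening from 0.0 (shut) to 1.0 (fully open).
Only numpy, scipy, OpenCV 4.12 (cv2) and the standard library are available. Lean on these libraries where they do the work, as an engineer would, in place of code of your own. Each camera call takes 0.05 s, during which the arm holds its last target. There are 200 camera calls.

## Working session

There is one attempt and no reset: what is moved stays moved. The work goes in short steps, Python scripts to look and compute and a tool call to move; the robot and the scene stay as the last step left them, time stands still between calls to the robot, and variables do not carry over. Pictures are saved under pics/ and viewed, about 8 in all and at most 12, crops included, and the job is handed in when it is done.

Besides the shell and the picture viewer there is one more tool, called after "Call:" in YAML: its name, and indented under it one key for each argument. apply_moves: Moves the arm, as the interface text tells. Its arguments: {"type":"object","properties":{"steps":{"type":"array"},"jaw":{"type":"number"},"grip_force":{"type":"number"}},"required":["steps"]}

```bash
mkdir -p pics; cat > h.py <<'E'
import numpy as np,cv2
from workcell import *
def ray(im,u,v):
    H=im["pixels"].shape[0]; f=H/2/np.tan(np.radians(im["vfov"])/2)
    a=np.array([(u-im["cx"])/f,(v-im["cy"])/f])
    R=np.array(im["rotation"]).reshape(3,3); return a,R,np.array(im["xyz"])
def toz(im,u,v,z):
    a,R,c=ray(im,u,v); d=R@np.array([a[0],-a[1],-1]); return c+d*(z-c[2])/d[2]
def save(im,n): cv2.imwrite("pics/"+n,np.ascontiguousarray(im["pixels"][:,:,::-1]))
E
python3 - <<'E'
from h import *
s=get_state();print({k:np.round(v,3) for k,v in s.items()})
for n in("top","scene"):
    im=get_image(n);save(im,n+"0.png");print(n,im["xyz"],im["rotation"],im["vfov"],im["cx"],im["cy"],[k for k in im])
    for l in("cuff_press","thumbscrew_grip","bare_press","idle_tip","ring_cone","ring_box"):
        for b in boxes_of(l,im)[:3]: 
            u,v=b["at"][0]*640,b["at"][1]*400; print(l,round(b["score"],2),round(u),round(v),toz(im,u,v,.145 if 't' in l[:1] or 'i' in l[:1] else .06).round(3))
E
```

```text
{'t': np.float64(0.0), 'joints': array([ 1.108,  0.277,  1.506, -0.   ,  1.361, -0.121]), 'qd': array([-0.001,  0.002, -0.002,  0.001, -0.003, -0.001]), 'joint_efforts': array([ 0.0000e+00, -4.0458e+01, -2.3722e+01,  7.0000e-02,  3.5000e-02,
       -0.0000e+00]), 'eef_pos': array([0.192, 0.541, 0.185]), 'ee_rot': array([ 0.12 ,  0.697, -0.121,  0.697]), 'force': array([ 0.008,  0.539, -0.176]), 'moment': array([ 0.07 , -0.039,  0.047]), 'gripper_width': np.float64(0.999)}
top [0.48315142 0.10026499 1.15067315] [-0.03483419  0.03827407  0.71021522 -0.70207978] 44.45319307144226 324.2778626730749 202.29698005460563 ['pixels', 'vfov', 'cx', 'cy', 'xyz', 'rotation', 'shot']Traceback (most recent call last):
  File "<stdin>", line 7, in <module>
  File "h.py", line 8, in toz
    a,R,c=ray(im,u,v); d=R@np.array([a[0],-a[1],-1]); return c+d*(z-c[2])/d[2]
          ~~~^^^^^^^^
  File "h.py", line 6, in ray
    R=np.array(im["rotation"]).reshape(3,3); return a,R,np.array(im["xyz"])
ValueError: cannot reshape array of size 4 into shape (3,3)
```

```bash
sed -i 's/R=np.array(im\["rotation"\]).reshape(3,3)/R=Rotation.from_quat(im["rotation"]).as_matrix()/; 1a from scipy.spatial.transform import Rotation' h.py
python3 - <<'E'
from h import *
for n in("top","scene"):
    im=get_image(n);save(im,n+"0.png");print(n,im["xyz"],im["vfov"])
    for l in("cuff_press","thumbscrew_grip","bare_press","idle_tip","ring_cone","ring_box"):
        for b in boxes_of(l,im)[:4]: 
            u,v=b["at"][0]*640,b["at"][1]*400; print(l,round(b["score"],2),round(u),round(v),toz(im,u,v,.145 if l in("thumbscrew_grip","idle_tip") else .06).round(3))
E
```

```text
top [0.48315142 0.10026499 1.15067315] 44.45319307144226
cuff_press 0.77 269 299 [0.384 0.218 0.06 ]
cuff_press 0.61 172 264 [0.464 0.433 0.06 ]
thumbscrew_grip 0.58 262 302 [0.387 0.223 0.145]
thumbscrew_grip 0.57 155 264 [0.466 0.44  0.145]
thumbscrew_grip 0.48 255 205 [0.584 0.238 0.145]
bare_press 0.7 442 238 [ 0.514 -0.167  0.06 ]
bare_press 0.49 455 234 [ 0.521 -0.196  0.06 ]
idle_tip 0.69 457 237 [ 0.513 -0.176  0.145]
ring_cone 0.77 363 269 [0.448 0.01  0.06 ]
ring_box 0.68 371 181 [ 0.643 -0.012  0.06 ]
scene [ 1.15057678 -0.32241864  1.26143711] 44.50321110518195
cuff_press 0.86 364 187 [0.589 0.237 0.06 ]
cuff_press 0.8 318 151 [0.402 0.205 0.06 ]
cuff_press 0.39 368 167 [0.542 0.291 0.06 ]
thumbscrew_grip 0.53 367 167 [0.581 0.245 0.145]
thumbscrew_grip 0.43 394 105 [0.451 0.457 0.145]
thumbscrew_grip 0.27 272 204 [ 0.525 -0.034  0.145]
idle_tip 0.54 223 230 [ 0.516 -0.18   0.145]
idle_tip 0.44 271 201 [ 0.515 -0.032  0.145]
ring_cone 0.68 274 200 [0.47 0.   0.06]
ring_cone 0.18 365 167 [0.535 0.283 0.06 ]
ring_box 0.85 308 248 [ 0.654 -0.012  0.06 ]
```

View pics/top0.png

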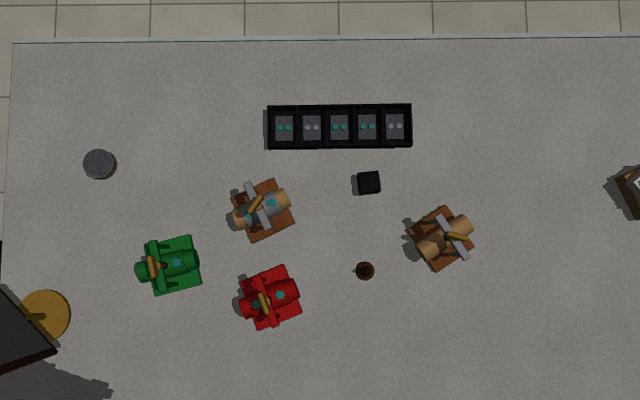

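View pics/scene0.png

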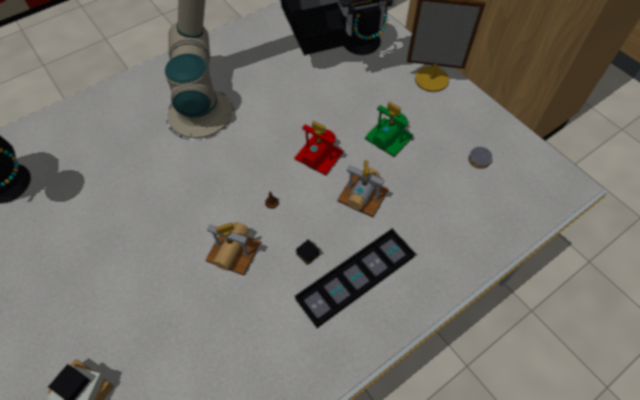

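The top view shows the grey cuff press with stones at about (262,210), with its wing at about (255,205). The red look-alike is at (270,297), the green one at (168,264), and the bare press at (440,238). I'll zoom in for the wing angle.

```bash
python3 - <<'E'
from h import *
im=get_image("top")
c=np.ascontiguousarray(im["pixels"][165:255,215:310,::-1])
cv2.imwrite("pics/c1.png",cv2.resize(c,None,fx=6,fy=6,interpolation=cv2.INTER_CUBIC))
hsv=cv2.cvtColor(c,cv2.COLOR_BGR2HSV)
m=cv2.inRange(hsv,(15,150,70),(30,255,255))
n,lab,st,ce=cv2.connectedComponentsWithStats(m)
for i in range(1,n):
    if st[i,4]>15:
        p=cv2.minAreaRect(np.argwhere(lab==i)[:,::-1].astype(np.float32)); print(st[i],p[0][0]+215,p[0][1]+165,p[1:],)
E
```

```text
[33 29 15 19 99] 254.5 203.5 ((4.714951515197754, 21.355958938598633), 33.690067291259766)
[41 38  6  7 21] 258.50000381469727 206.50000381469727 ((2.8284268379211426, 7.071067810058594), 45.0)
```

View pics/c1.png

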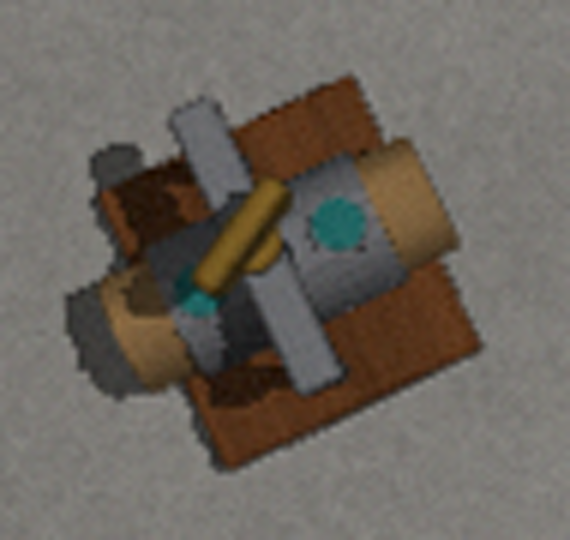

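The crop shows the wing top running from (273,190) to (207,283) in the enlarged picture and the crossbar from (193,107) to (320,383). The collar is at about (262,250).

```bash
python3 - <<'E'
from h import *
im=get_image("top")
P=lambda x,y,z: toz(im,215+(x+.5)/6-.5,165+(y+.5)/6-.5,z)
a,b=P(273,190,.158),P(207,283,.158); c,d=P(193,107,.118),P(320,383,.118)
print(a,b,(a+b)/2,np.linalg.norm(a-b),np.degrees(np.arctan2(*(a-b)[1::-1])))
print(c,d,(c+d)/2,np.linalg.norm(c-d),np.degrees(np.arctan2(*(c-d)[1::-1])))
B=[P(x,y,.016) for x,y in((350,77),(480,345),(230,470))];print(B,(B[0]+B[2])/2)
im=get_image("scene");p=im["pixels"][130:225,315:415,::-1]
cv2.imwrite("pics/c2.png",cv2.resize(p,None,fx=6,fy=6,interpolation=cv2.INTER_CUBIC))
E
```

```text
[0.60005439 0.22566502 0.158     ] [0.56857055 0.24796498 0.158     ] [0.58431247 0.236815   0.158     ] 0.038581340585113255 -35.30988715014814
[0.63473158 0.25913811 0.118     ] [0.53629594 0.21408847 0.118     ] [0.58551376 0.23661329 0.118     ] 0.10825454132170113 24.591475309487944
[array([0.66084715, 0.21364429, 0.016     ]), array([0.55552712, 0.16348793, 0.016     ]), array([0.5084602 , 0.25994934, 0.016     ])] [0.58465368 0.23679682 0.016     ]
```

View pics/c2.png

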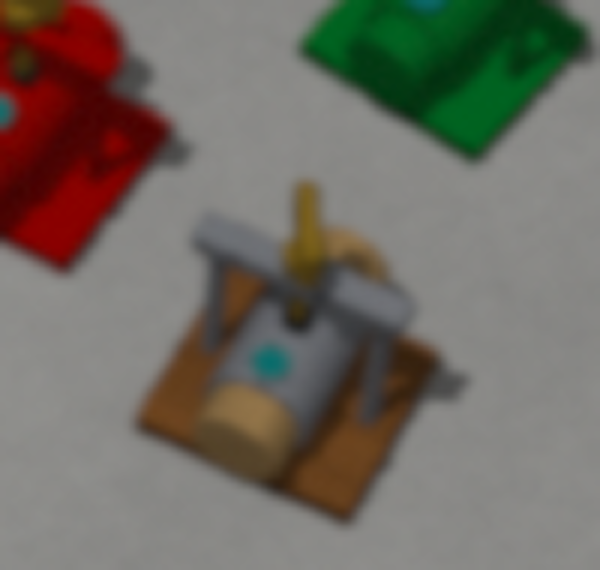

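The axis comes out at about (0.585, 0.237) three ways. The wing is at -35° and the bar at +25°, so the screw is about 120° (2.09 rad) off its seat, which is within the stated range. Next I'll work out the approach.

```bash
python3 - <<'E'
from h import *
s=get_state();R=Rotation.from_quat(s["ee_rot"]).as_matrix();print(R.round(3),s["t"])
psi=np.degrees(np.arctan2(R[1,1],R[0,1]));q=np.degrees(s["joints"]);k=psi-q[0]+q[5];print(psi,k)
az=np.degrees(np.arctan2(.2368,.585))
for g in(54.7,-125.3):
    tw=(psi-g+180)%360-180; q6=az+k-g; q6=(q6+180)%360-180
    print("grip heading",g,"twist",tw,"q6 start/seat",q6,q6+120)
print("shift tool",R.T@(np.array([.585,.2368,.26])-s["eef_pos"])*1000)
E
```

```text
[[ 0.     0.335  0.942]
 [ 0.     0.942 -0.335]
 [-1.     0.     0.   ]] 0.95
70.42021602263918 -0.00011974712919204933
grip heading 54.7 twist 15.720216022639192 q6 start/seat -32.66269061267053 87.33730938732947
grip heading -125.3 twist -164.2797839773608 q6 start/seat 147.33730938732947 267.33730938732947
shift tool [ -73.69328493 -155.89362001  471.80128347]
```

Call:
apply_moves:
  steps:
    - {"xyz": [-20, -20, 0], "twist": 0}
    - {"xyz": [-20, -40, 0], "twist": 0}
    - {"xyz": [-20, -40, 15], "twist": 0}
    - {"xyz": [-14, -36, 35], "twist": 4}
    - {"xyz": [0, -20, 40], "twist": 4}
    - {"xyz": [0, 0, 40], "twist": 4}
    - {"xyz": [0, 0, 40], "twist": 3.7}
    - {"xyz": [0, 0, 40], "twist": 0}
  jaw: -1
  grip_force: 40

```text
t: 1.95
eef_pos: [0.3262, 0.2992, 0.2605]
ee_rot: [0.215, 0.674, -0.214, 0.674]
force: [0.9, 0.5, 0.6]
gripper_width: 1.002
```

```bash
cat > go.py <<'E'
from h import *
import sys
t=np.array([float(a) for a in sys.argv[1:4]]);g=float(sys.argv[4])
s=get_state();R=Rotation.from_quat(s["ee_rot"]).as_matrix()
psi=np.degrees(np.arctan2(R[1,1],R[0,1]))
print("t",s["t"],"pos",s["eef_pos"].round(4),"psi",psi,"downtilt",R[:,0].round(3),"F",s["force"].round(1),"M",s["moment"].round(2),"w",s["gripper_width"])
print("shift",(R.T@(t-s["eef_pos"])*1000).round(1),"twist",(psi-g+180)%360-180)
E
python3 go.py .585 .2368 .26 54.7
```

```text
t 1.95 pos [0.3262 0.2992 0.2605] psi 54.69473382668077 downtilt [ 0.001  0.001 -1.   ] F [0.9 0.5 0.6] M [-0.04 -0.02  0.03] w 1.0018851684161483
shift [  0.6  98.6 247.3] twist -0.0052661733192280735
```

Call:
apply_moves:
  steps:
    - {"xyz": [0, 10, 25], "twist": 0}
    - {"xyz": [0, 16, 40], "twist": 0}
    - {"xyz": [0, 16, 40], "twist": 0}
    - {"xyz": [0, 16, 40], "twist": 0}
    - {"xyz": [0, 16, 40], "twist": 0}
    - {"xyz": [0, 16, 40], "twist": 0}
    - {"xyz": [0, 8, 22], "twist": 0}
    - {"xyz": [0, 0, 0], "twist": 0}

```text
t: 2.95
eef_pos: [0.5845, 0.2366, 0.2593]
ee_rot: [0.215, 0.674, -0.215, 0.673]
force: [0.6, 0.8, -0.0]
gripper_width: 0.999
```

```bash
python3 go.py .585 .2368 .152 54.7; python3 - <<'E'
from h import *
im=get_image("wrist");save(im,"w1.png")
s=get_state()
# project predicted wing ends
f=200/np.tan(np.radians(im["vfov"])/2);R=Rotation.from_quat(im["rotation"]).as_matrix()
for th in(-35.3,24.7):
  for r in(-.023,0,.023):
    p=np.array([.585+r*np.cos(np.radians(th)),.2368+r*np.sin(np.radians(th)),.158]);c=R.T@(p-im["xyz"])
    a=np.arccos(-c[2]/np.linalg.norm(c));u=np.array([c[0],-c[1]])/np.hypot(*c[:2])
    print(th,r,(np.array([im["cx"],im["cy"]])+f*a*u).round(1))
E
```

```text
t 2.95 pos [0.5845 0.2366 0.2593] psi 54.620488290179985 downtilt [-0.001 -0.    -1.   ] F [ 0.6  0.8 -0. ] M [-0.04 -0.04  0.01] w 0.9991889081071859
shift [107.3   0.5   0.4] twist -0.07951170982002509
-35.3 -0.023 [313.3 169.2]
-35.3 0 [313.3 192.2]
-35.3 0.023 [313.4 214.5]
24.7 -0.023 [293.1 180.8]
24.7 0 [313.3 192.2]
24.7 0.023 [333.3 203.4]
```

View pics/w1.png

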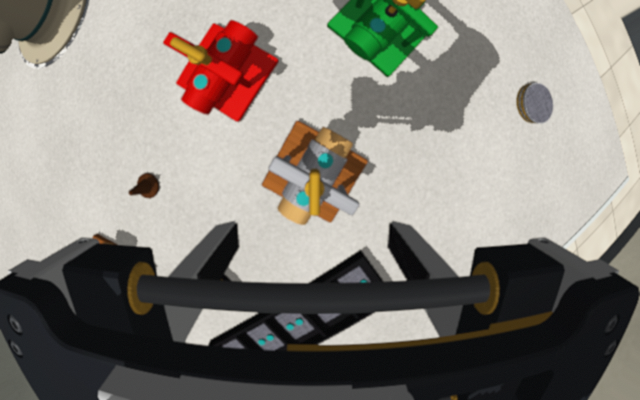

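In the wrist view the wing runs from about (314,174) to (316,215), within 2 px of the prediction and centred between the fingers. I'll refine it by colour.

```bash
python3 - <<'E'
from h import *
im=get_image("wrist");c=np.ascontiguousarray(im["pixels"][:,:,::-1])
hsv=cv2.cvtColor(c,cv2.COLOR_BGR2HSV);m=cv2.inRange(hsv,(17,150,90),(30,255,255));m[:160]=0;m[225:]=0;m[:,:295]=0;m[:,335:]=0
n,lab,st,ce=cv2.connectedComponentsWithStats(m)
for i in range(1,n):
  if st[i,4]>15:
    print(st[i],ce[i],cv2.minAreaRect(np.argwhere(lab==i)[:,::-1].astype(np.float32)))
for r in range(165,222,3):
    x=np.where(m[r])[0]; print(r,(x.min(),x.max()) if len(x) else "",end=" ")
cc=c[155:230,275:355];cv2.imwrite("pics/c3.png",cv2.resize(cc,None,fx=7,fy=7,interpolation=cv2.INTER_CUBIC))
E
```

```text
[306 173  18  43 513] [314.54775828 193.42300195] ((314.5, 194.0), (42.0, 17.0), 90.0)
165  168  171  174 (np.int64(311), np.int64(319)) 177 (np.int64(311), np.int64(319)) 180 (np.int64(311), np.int64(319)) 183 (np.int64(308), np.int64(321)) 186 (np.int64(307), np.int64(322)) 189 (np.int64(306), np.int64(323)) 192 (np.int64(306), np.int64(323)) 195 (np.int64(308), np.int64(321)) 198 (np.int64(310), np.int64(319)) 201 (np.int64(310), np.int64(319)) 204 (np.int64(310), np.int64(319)) 207 (np.int64(310), np.int64(319)) 210 (np.int64(310), np.int64(319)) 213 (np.int64(310), np.int64(319)) 216  219
```

View pics/c3.png

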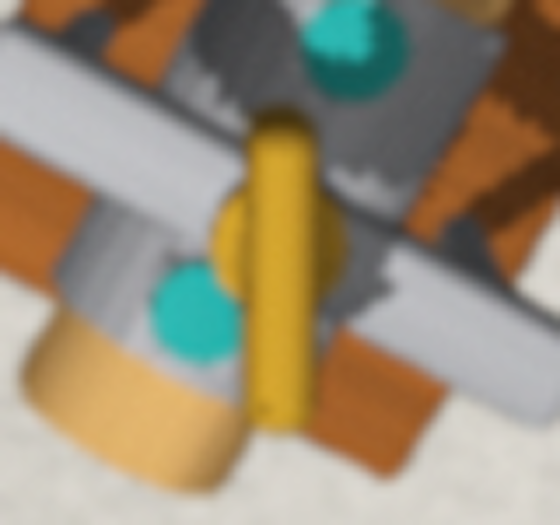

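The wing lies straight along the fingers' plane, 1.3 px to the right of the prediction, about 1 mm in tool +y. Now I'll descend with the tips kept above the collar, then close.

Call:
apply_moves:
  steps:
    - {"xyz": [20, 1, 0], "twist": 0}
    - {"xyz": [30, 0, 0], "twist": 0}
    - {"xyz": [30, 0, 0], "twist": 0}
    - {"xyz": [17, 0, 0], "twist": 0}
    - {"xyz": [10, 0, 0], "twist": 0}
    - {"xyz": [0, 0, 0], "twist": 0}

```text
t: 3.8
eef_pos: [0.5836, 0.2383, 0.1533]
ee_rot: [0.214, 0.674, -0.214, 0.674]
force: [-0.4, 0.1, 0.4]
gripper_width: 0.998
```

Call:
apply_moves:
  steps:
    - {"xyz": [0, 0, 0], "twist": 0}
    - {"xyz": [0, 0, 0], "twist": 0}
    - {"xyz": [0, 0, 0], "twist": 0}
    - {"xyz": [0, 0, 0], "twist": 0}
    - {"xyz": [0, 0, 0], "twist": 0}
    - {"xyz": [0, 0, 0], "twist": 0}
    - {"xyz": [0, 0, 0], "twist": 0}
    - {"xyz": [0, 0, 0], "twist": 0}
  jaw: 1
  grip_force: 40

```text
t: 4.8
eef_pos: [0.5839, 0.2381, 0.1532]
ee_rot: [0.214, 0.674, -0.214, 0.674]
force: [0.0, 0.3, 0.0]
gripper_width: 0.185
```

```bash
python3 go.py .585 .2368 .152 54.7
```

```text
t 4.8 pos [0.5839 0.2381 0.1532] psi 54.7174719972361 downtilt [-0.  0. -1.] F [0.  0.3 0. ] M [0.01 0.04 0.  ] w 0.1851989695387716
shift [ 1.2 -0.5  1.7] twist 0.01747199723610038
```

Call:
apply_moves:
  steps:
    - {"xyz": [0, 0, 0], "twist": 0}
    - {"xyz": [0, 0, 0], "twist": 0}
    - {"xyz": [0, 0, 0], "twist": 0}
    - {"xyz": [0, 0, 0], "twist": 0}

```text
t: 5.3
eef_pos: [0.5839, 0.2381, 0.1533]
ee_rot: [0.214, 0.674, -0.214, 0.674]
force: [-0.2, 0.3, 0.4]
gripper_width: 0.003
```

```bash
python3 go.py .585 .2368 .152 54.7
```

```text
t 5.3 pos [0.5839 0.2381 0.1533] psi 54.716522071198646 downtilt [ 0.  0. -1.] F [-0.2  0.3  0.4] M [-0.02  0.    0.02] w 0.0030380873064785405
shift [ 1.3 -0.5  1.6] twist 0.016522071198636468
```

The jaw shut completely with no wing between the pads. I need to look.

```bash
python3 - <<'E'
from h import *
a=get_image("wrist");b=get_image("scene");
A=cv2.resize(a["pixels"][130:330,180:460],None,fx=2,fy=2);B=cv2.resize(b["pixels"][90:240,280:460],(480,400),interpolation=cv2.INTER_CUBIC)
B=cv2.resize(B,(240,200)) if 0 else B
A=cv2.resize(A,(320,229))if 0 else A[:, :320*2]
x=np.hstack([cv2.resize(A,(400,286)),cv2.resize(B,(343,286))]);cv2.imwrite("pics/m.png",np.ascontiguousarray(x[:,:,::-1]))
E
```

```text
(no output)
```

View pics/m.png

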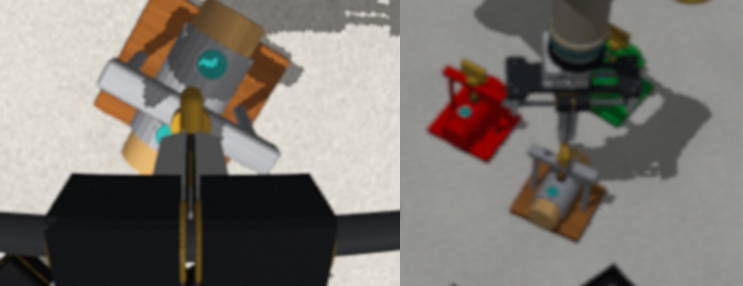

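```bash
python3 - <<'E'
from h import *
s=get_state()
def proj(im,p,fish=False):
    f=200/np.tan(np.radians(im["vfov"])/2);R=Rotation.from_quat(im["rotation"]).as_matrix();c=R.T@(np.array(p)-im["xyz"])
    u=np.array([c[0],-c[1]]); n=np.hypot(*u); a=np.arctan2(n,-c[2])
    return np.array([im["cx"],im["cy"]])+f*(a if fish else np.tan(a))*u/n
t=s["eef_pos"]; pts={"tcp":t,"tip":t-[0,0,.019],"wingtop":[.585,.2368,.158],"wingbot":[.585,.2368,.130],"w+":[.585+.0188,.2368-.0133,.158],"w-":[.585-.0188,.2368+.0133,.158]}
b=get_image("scene");a=get_image("wrist")
for k,p in pts.items(): print(k,proj(b,p).round(1),proj(a,p,True).round(1), (proj(b,p)-[335,120])*7)
u=b["pixels"][120:200,335:405];v=a["pixels"][160:240,280:350]
x=np.hstack([cv2.resize(q,None,fx=5.6,fy=5.6,interpolation=cv2.INTER_CUBIC) for q in(u,v)]);print(x.shape);cv2.imwrite("pics/m2.png",np.ascontiguousarray(x[:,:,::-1]))
E
```

```text
tcp [365.4 166.8] [312.7 224. ] [212.93028457 327.6240381 ]
tip [364.9 170.7] [312.7 215.8] [209.54411724 355.14457526]
wingtop [365.4 166.3] [312.  228.6] [212.91634015 324.13451039]
wingbot [364.7 172.1] [312.1 216.3] [207.93655631 364.66934484]
w+ [366.  173.2] [312.  260.2] [216.72738363 372.10525699]
w- [364.9 159.6] [312.  194.6] [209.17275203 277.01284455]
(448, 784, 3)
```

View pics/m2.png

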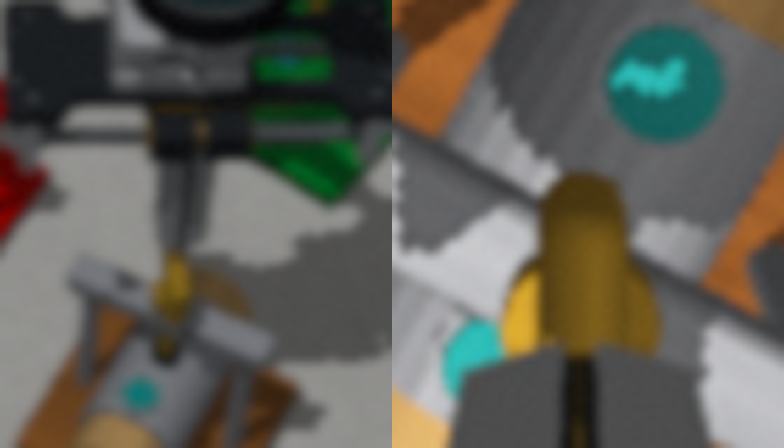

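Both views show the shut fingertips above the wing, so they reach less far down than I assumed. I'll feel for the wing's top (z = 158 mm) with the shut fingers to measure the tip height.

Call:
apply_moves:
  steps:
    - {"xyz": [1, 0, 0], "twist": 0}
    - {"xyz": [1, 0, 0], "twist": 0}
    - {"xyz": [0, 0, 0], "twist": 0}

```text
t: 5.88
eef_pos: [0.5838, 0.2381, 0.1511]
ee_rot: [0.214, 0.674, -0.214, 0.674]
force: [-0.5, 0.4, -0.4]
gripper_width: 0.007
```

Call:
apply_moves:
  steps:
    - {"xyz": [1, 0, 0], "twist": 0}
    - {"xyz": [1, 0, 0], "twist": 0}
    - {"xyz": [0, 0, 0], "twist": 0}

```text
t: 6.25
eef_pos: [0.5839, 0.2381, 0.1492]
ee_rot: [0.214, 0.674, -0.214, 0.674]
force: [-0.2, -0.3, 0.2]
gripper_width: 0.005
```

Call:
apply_moves:
  steps:
    - {"xyz": [1, 0, 0], "twist": 0}
    - {"xyz": [1, 0, 0], "twist": 0}
    - {"xyz": [1, 0, 0], "twist": 0}
    - {"xyz": [0, 0, 0], "twist": 0}

```text
t: 6.75
eef_pos: [0.5838, 0.2381, 0.1462]
ee_rot: [0.214, 0.674, -0.214, 0.674]
force: [-0.2, -0.8, -0.1]
gripper_width: 0.006
```

Call:
apply_moves:
  steps:
    - {"xyz": [1, 0, 0], "twist": 0}
    - {"xyz": [1, 0, 0], "twist": 0}
    - {"xyz": [1, 0, 0], "twist": 0}
    - {"xyz": [0, 0, 0], "twist": 0}

```text
t: 7.25
eef_pos: [0.5838, 0.2381, 0.1431]
ee_rot: [0.214, 0.674, -0.214, 0.674]
force: [-0.3, 0.3, -0.0]
gripper_width: 0.005
```

```bash
python3 go.py .585 .2368 .152 54.7; python3 - <<'E'
from h import *
b=get_image("scene");a=get_image("wrist");c=get_image("top")
q=[(b,120,335),(a,160,280),(c,165,220)]
x=np.hstack([cv2.resize(i["pixels"][r:r+80,k:k+70],None,fx=3.75,fy=3.75,interpolation=cv2.INTER_CUBIC) for i,r,k in q]);print(x.shape);cv2.imwrite("pics/m3.png",np.ascontiguousarray(x[:,:,::-1]))
E
```

```text
t 7.25 pos [0.5838 0.2381 0.1431] psi 54.71490139171489 downtilt [-0.  0. -1.] F [-0.3  0.3 -0. ] M [-0.07 -0.01 -0.02] w 0.004672123358809783
shift [-8.9 -0.4  1.7] twist 0.014901391714886358
(300, 786, 3)
```

View pics/m3.png

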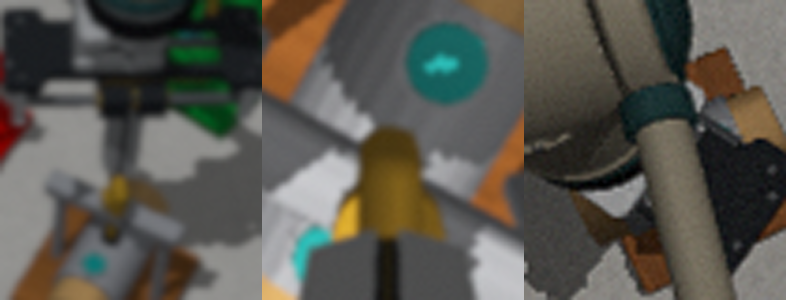

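```bash
python3 - <<'E'
from h import *
s=get_state();a=get_image("wrist");T=Rotation.from_quat(s["ee_rot"]).as_matrix()
f=200/np.tan(np.radians(a["vfov"])/2);R=Rotation.from_quat(a["rotation"]).as_matrix()
print("cam in tool",(T.T@(a["xyz"]-s["eef_pos"])*1000).round(1),"axes in tool",(T.T@R).round(2).tolist(),f,a["cx"],a["cy"])
cam=T.T@(a["xyz"]-s["eef_pos"])
def tr(u,v):
    d=np.array([u-a["cx"],v-a["cy"]]);r=np.hypot(*d);th=r/f
    return T.T@R@np.array([np.sin(th)*d[0]/r,-np.sin(th)*d[1]/r,-np.cos(th)])
for u,v in((313.6,223.2),(302,222),(237,225),(390,225)):
    d=tr(u,v)
    for tz in(-11,-8,-5,0): p=cam+d*(tz/1000-cam[2])/d[2]; print((u,v),"tool z",tz,(p*1000).round(1))
E
```

```text
cam in tool [-1.983e+02  1.000e-01 -6.560e+01] axes in tool [[-0.0, 0.23, -0.97], [1.0, -0.0, -0.0], [-0.0, -0.97, -0.23]] 309.70691628693146 312.96976499376535 197.54731929091744
(313.6, 223.2) tool z -11 [-31.8   0.5 -11. ]
(313.6, 223.2) tool z -8 [-22.7   0.5  -8. ]
(313.6, 223.2) tool z -5 [-13.5   0.6  -5. ]
(313.6, 223.2) tool z 0 [1.7 0.6 0. ]
(302, 222) tool z -11 [-29.7  -6.1 -11. ]
(302, 222) tool z -8 [-20.4  -6.5  -8. ]
(302, 222) tool z -5 [-11.1  -6.8  -5. ]
(302, 222) tool z 0 [ 4.3 -7.4  0. ]
(237, 225) tool z -11 [-36.1 -42.6 -11. ]
(237, 225) tool z -8 [-27.1 -45.   -8. ]
(237, 225) tool z -5 [-18.2 -47.3  -5. ]
(237, 225) tool z 0 [ -3.4 -51.3   0. ]
(390, 225) tool z -11 [-36.   43.6 -11. ]
(390, 225) tool z -8 [-27.1  46.   -8. ]
(390, 225) tool z -5 [-18.2  48.4  -5. ]
(390, 225) tool z 0 [-3.3 52.4  0. ]
```

The geometry puts the shut tips around z ≈ 0.163, just above the wing. I'll keep feeling downward.

Call:
apply_moves:
  steps:
    - {"xyz": [1, 0, 0], "twist": 0}
    - {"xyz": [1, 0, 0], "twist": 0}
    - {"xyz": [1, 0, 0], "twist": 0}
    - {"xyz": [0, 0, 0], "twist": 0}

```text
t: 7.95
eef_pos: [0.5838, 0.2381, 0.1401]
ee_rot: [0.214, 0.674, -0.214, 0.674]
force: [1.2, -0.0, -0.3]
gripper_width: 0.002
```

Call:
apply_moves:
  steps:
    - {"xyz": [1, 0, 0], "twist": 0}
    - {"xyz": [1, 0, 0], "twist": 0}
    - {"xyz": [0, 0, 0], "twist": 0}

```text
t: 8.32
eef_pos: [0.584, 0.2382, 0.1391]
ee_rot: [0.214, 0.674, -0.214, 0.674]
force: [-0.7, -0.3, 4.2]
gripper_width: 0.004
```

Call:
apply_moves:
  steps:
    - {"xyz": [1, 0, 0], "twist": 0}
    - {"xyz": [1, 0, 0], "twist": 0}
    - {"xyz": [0, 0, 0], "twist": 0}

```text
t: 8.7
eef_pos: [0.5842, 0.2382, 0.139]
ee_rot: [0.215, 0.673, -0.214, 0.675]
force: [-3.5, -0.7, 11.3]
gripper_width: 0.0
```

Contact came at TCP z = 0.139, which puts the tips at the wing's top, 0.158. The tips are therefore 19 mm above the reported TCP instead of below it, which agrees with both pictures. I'll lift, open halfway and go down to TCP z ≈ 0.116 (tips ≈ 0.135).

Call:
apply_moves:
  steps:
    - {"xyz": [-10, 0, 0], "twist": 0}
    - {"xyz": [-10, 0, 0], "twist": 0}
    - {"xyz": [0, 0, 0], "twist": 0}
    - {"xyz": [0, 0, 0], "twist": 0}
    - {"xyz": [0, 0, 0], "twist": 0}
    - {"xyz": [0, 0, 0], "twist": 0}
    - {"xyz": [0, 0, 0], "twist": 0}
    - {"xyz": [0, 0, 0], "twist": 0}
  jaw: 0

```text
t: 9.7
eef_pos: [0.5839, 0.2381, 0.1562]
ee_rot: [0.214, 0.674, -0.214, 0.674]
force: [0.0, 0.0, -0.4]
gripper_width: 0.498
```

Call:
apply_moves:
  steps:
    - {"xyz": [8, 0, 0], "twist": 0}
    - {"xyz": [10, 0, 0], "twist": 0}
    - {"xyz": [5, 0, 0], "twist": 0}
    - {"xyz": [5, 0, 0], "twist": 0}
    - {"xyz": [0, 0, 0], "twist": 0}

```text
t: 10.32
eef_pos: [0.5836, 0.238, 0.1277]
ee_rot: [0.214, 0.674, -0.214, 0.674]
force: [0.2, 0.4, -0.8]
gripper_width: 0.498
```

```bash
python3 go.py .585 .2368 .116 54.7
```

```text
t 10.325 pos [0.5836 0.238  0.1277] psi 54.717115319583776 downtilt [-0.001 -0.    -1.   ] F [ 0.2  0.4 -0.8] M [-0.04 -0.03 -0.01] w 0.4976809128538102
shift [11.7 -0.2  1.8] twist 0.01711531958378032
```

Call:
apply_moves:
  steps:
    - {"xyz": [4, 0, 1], "twist": 0}
    - {"xyz": [4, 0, 0], "twist": 0}
    - {"xyz": [3, 0, 0], "twist": 0}
    - {"xyz": [0, 0, 0], "twist": 0}

```text
t: 10.82
eef_pos: [0.5845, 0.2375, 0.1169]
ee_rot: [0.214, 0.674, -0.214, 0.674]
force: [-0.3, 0.5, -0.2]
gripper_width: 0.498
```

Call:
apply_moves:
  steps:
    - {"xyz": [0, 0, 0], "twist": 0}
    - {"xyz": [0, 0, 0], "twist": 0}
    - {"xyz": [0, 0, 0], "twist": 0}
    - {"xyz": [0, 0, 0], "twist": 0}
    - {"xyz": [0, 0, 0], "twist": 0}
    - {"xyz": [0, 0, 0], "twist": 0}
    - {"xyz": [0, 0, 0], "twist": 0}
    - {"xyz": [0, 0, 0], "twist": 0}
  jaw: 1
  grip_force: 40

```text
t: 11.82
eef_pos: [0.5849, 0.2376, 0.1174]
ee_rot: [0.214, 0.674, -0.214, 0.674]
force: [0.8, 0.5, 0.2]
gripper_width: 0.115
```

```bash
python3 go.py .585 .2368 .116 54.7
```

```text
t 11.825 pos [0.5849 0.2376 0.1174] psi 54.71475582482182 downtilt [ 0.  0. -1.] F [0.8 0.5 0.2] M [ 0.07 -0.04  0.01] w 0.11465776187044861
shift [ 1.4 -0.6  0.6] twist 0.014755824821804708
```

The wing is gripped (10.8 mm against 11 mm) with no side force. Now turning clockwise.

Call:
apply_moves:
  steps:
    - {"xyz": [0, 0, 0], "twist": 5}
    - {"xyz": [0, 0, 0], "twist": 5}
    - {"xyz": [0, 0, 0], "twist": 5}
    - {"xyz": [0, 0, 0], "twist": 5}
    - {"xyz": [0, 0, 0], "twist": 0}

```text
t: 12.45
eef_pos: [0.5853, 0.238, 0.1174]
ee_rot: [0.328, 0.626, -0.327, 0.627]
force: [2.2, 2.5, 0.4]
gripper_width: 0.111
```

```bash
python3 go.py .585 .2368 .116 34.7
```

```text
t 12.45 pos [0.5853 0.238  0.1174] psi 34.7618291230388 downtilt [ 0.001  0.001 -1.   ] F [2.2 2.5 0.4] M [ 0.34 -0.22 -0.04] w 0.1105390834819413
shift [ 1.4 -0.9  0.8] twist 0.06182912303879107
```

Call:
apply_moves:
  steps:
    - {"xyz": [0, 0, 0], "twist": 8}
    - {"xyz": [0, 0, 0], "twist": 8}
    - {"xyz": [0, 0, 0], "twist": 8}
    - {"xyz": [0, 0, 0], "twist": 8}
    - {"xyz": [0, 0, 0], "twist": 8}
    - {"xyz": [0, 0, 0], "twist": 8}
    - {"xyz": [0, 0, 0], "twist": 8}
    - {"xyz": [0, 0, 0], "twist": 8}
    - {"xyz": [0, 0, 0], "twist": 6}
    - {"xyz": [0, 0, 0], "twist": 0}

```text
t: 13.7
eef_pos: [0.5871, 0.238, 0.1174]
ee_rot: [0.629, 0.325, -0.626, 0.326]
force: [3.5, 1.6, -2.5]
gripper_width: 0.112
```

```bash
python3 go.py .585 .2368 .116 -35.3
```

```text
t 13.7 pos [0.5871 0.238  0.1174] psi -35.205613638883065 downtilt [ 0.004  0.001 -1.   ] F [ 3.5  1.6 -2.5] M [ 0.33 -0.76 -0.08] w 0.11185045652466528
shift [ 1.4 -1.   2.2] twist 0.094386361116932
```

Call:
apply_moves:
  steps:
    - {"xyz": [0, 0, 0], "twist": 8}
    - {"xyz": [0, 0, 0], "twist": 8}
    - {"xyz": [0, 0, 0], "twist": 8}
    - {"xyz": [0, 0, 0], "twist": 0}

```text
t: 14.2
eef_pos: [0.5875, 0.2375, 0.1174]
ee_rot: [0.684, 0.187, -0.68, 0.188]
force: [6.0, 0.4, -1.5]
gripper_width: 0.118
```

```bash
python3 go.py .585 .2368 .116 -65.3
```

```text
t 14.2 pos [0.5875 0.2375 0.1174] psi -59.213754008020956 downtilt [ 0.005  0.    -1.   ] F [ 6.   0.4 -1.5] M [ 0.17 -0.79 -0.04] w 0.11821134127531972
shift [ 1.4 -0.7  2.5] twist 6.086245991979041
```

Call:
apply_moves:
  steps:
    - {"xyz": [0, 0, 0], "twist": 2}
    - {"xyz": [0, 0, 0], "twist": 2}
    - {"xyz": [0, 0, 0], "twist": 2}
    - {"xyz": [0, 0, 0], "twist": 0}

```text
t: 14.7
eef_pos: [0.5876, 0.2374, 0.1174]
ee_rot: [0.692, 0.152, -0.689, 0.153]
force: [6.0, 0.5, -2.7]
gripper_width: 0.117
```

```bash
python3 go.py .585 .2368 .116 -65.3
```

```text
t 14.7 pos [0.5876 0.2374 0.1174] psi -65.13767647170782 downtilt [ 0.005  0.    -1.   ] F [ 6.   0.5 -2.7] M [ 0.13 -0.83  0.16] w 0.1165812326555735
shift [ 1.4 -0.5  2.6] twist 0.1623235282921769
```

Call:
apply_moves:
  steps:
    - {"xyz": [0, 0, 0], "twist": 2}
    - {"xyz": [0, 0, 0], "twist": 0}

```text
t: 14.95
eef_pos: [0.5876, 0.2374, 0.1174]
ee_rot: [0.695, 0.14, -0.691, 0.141]
force: [6.7, 1.1, -3.6]
gripper_width: 0.111
```

```bash
python3 go.py .585 .2368 .116 -65.3
```

```text
t 14.95 pos [0.5876 0.2374 0.1174] psi -67.06189020059277 downtilt [ 0.006 -0.    -1.   ] F [ 6.7  1.1 -3.6] M [ 0.11 -0.89  0.62] w 0.11066334275655478
shift [ 1.4 -0.5  2.6] twist -1.7618902005927737
```

Call:
apply_moves:
  steps:
    - {"xyz": [0, 0, 0], "twist": 2}
    - {"xyz": [0, 0, 0], "twist": 0}
    - {"xyz": [0, 0, 0], "twist": 0}

```text
t: 15.32
eef_pos: [0.5876, 0.2374, 0.1174]
ee_rot: [0.697, 0.128, -0.693, 0.129]
force: [5.9, -0.2, -2.6]
gripper_width: 0.117
```

```bash
python3 go.py .585 .2368 .116 -65.3
```

```text
t 15.325 pos [0.5876 0.2374 0.1174] psi -69.01478044252268 downtilt [ 0.006 -0.    -1.   ] F [ 5.9 -0.2 -2.6] M [ 0.13 -0.93  0.77] w 0.11688127114134898
shift [ 1.4 -0.4  2.7] twist -3.714780442522681
```

It has seated: the resisting moment rose to about 0.8 N m, starting near heading -64°, where the wing lies along the bar. I'll back off to heading +26°.

Call:
apply_moves:
  steps:
    - {"xyz": [0, 0, 0], "twist": -3}
    - {"xyz": [0, 0, 0], "twist": -3}
    - {"xyz": [0, 0, 0], "twist": -8}
    - {"xyz": [0, 0, 0], "twist": -8}
    - {"xyz": [0, 0, 0], "twist": -8}
    - {"xyz": [0, 0, 0], "twist": -8}
    - {"xyz": [0, 0, 0], "twist": -8}
    - {"xyz": [0, 0, 0], "twist": 0}

```text
t: 16.32
eef_pos: [0.5868, 0.2381, 0.1174]
ee_rot: [0.592, 0.389, -0.589, 0.389]
force: [5.4, 2.7, -2.2]
gripper_width: 0.113
```

Call:
apply_moves:
  steps:
    - {"xyz": [0, 0, 0], "twist": -8}
    - {"xyz": [0, 0, 0], "twist": -8}
    - {"xyz": [0, 0, 0], "twist": -8}
    - {"xyz": [0, 0, 0], "twist": -8}
    - {"xyz": [0, 0, 0], "twist": -8}
    - {"xyz": [0, 0, 0], "twist": -6}
    - {"xyz": [0, 0, 0], "twist": -3}
    - {"xyz": [0, 0, 0], "twist": 0}
    - {"xyz": [0, 0, 0], "twist": 0}

```text
t: 17.45
eef_pos: [0.5855, 0.2382, 0.1174]
ee_rot: [0.377, 0.598, -0.376, 0.599]
force: [3.3, 3.6, -1.8]
gripper_width: 0.116
```

```bash
python3 go.py .585 .2368 .116 26; python3 - <<'E'
from h import *
a=get_image("wrist")
p=a["pixels"][140:260,240:390,::-1];cv2.imwrite("pics/f.png",cv2.resize(p,None,fx=4.5,fy=4.5,interpolation=cv2.INTER_CUBIC))
E
```

```text
t 17.45 pos [0.5855 0.2382 0.1174] psi 25.682286402163616 downtilt [ 0.002  0.001 -1.   ] F [ 3.3  3.6 -1.8] M [ 0.58 -0.59  0.11] w 0.11565789051438406
shift [ 1.4 -1.   1. ] twist -0.31771359783638786
```

View pics/f.png

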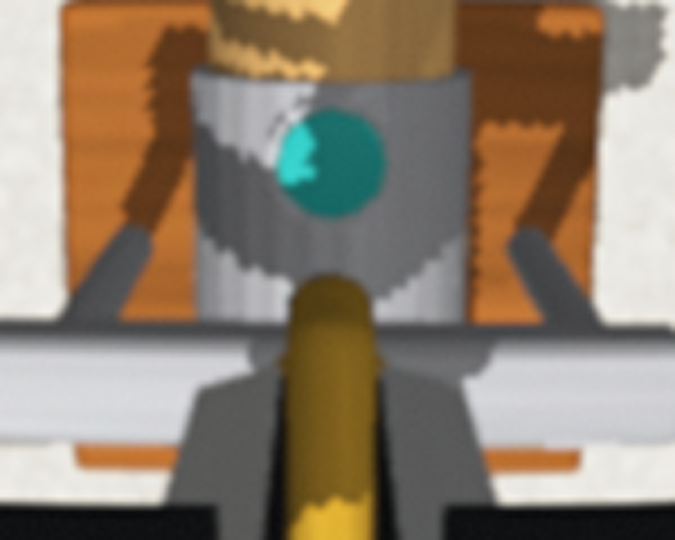

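The close-up shows the wing (column 330, gripped between both fingers) square to the crossbar, which runs level across rows 340–440. That is a quarter turn off the seat to within about 1°. Handing in.

```bash
python3 -c "
from workcell import *
print(finish_job())"
```

```text
the job is handed in; nothing more can be done
None
```

The job is done and handed in. I turned the cuff press's thumbscrew clockwise about 120° until it seated, then backed it off a quarter turn. The arm is still gripping the wing.

- **Seating:** the resisting moment rose from about 0 to 0.8 N m over the last few degrees, starting near the angle where the wing lies along the crossbar.
- **Final angle:** the last wrist picture shows the wing square to the crossbar within about 1°.
- **Grip:** the opening reads about 10.9 mm on the 11 mm wing, with roughly 5 N of side force. The reading before hand-in was at 17.5 s, against the 58 s limit.
- **What disagreed:** my first close shut on nothing. The fingertips turned out to be about 19 mm above the reported TCP, not 19 mm below it. I measured this by lowering the shut fingers onto the wing's top at about 11 N, then went lower and gripped it properly.
- **Not checked:** I did not photograph the bare press, ring cone, ring box or tray at the end. The arm stayed above and clear of them throughout.

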